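# Restock the spray-can holder at the drill bench

### The arm

A 6-joint arm with a two-finger parallel gripper is mounted at the origin on the work surface. World frame = base frame: x ahead of the robot, y to its left, z up, the work surface at z = 0. Lengths are in m, angles in rad, forces in N, time in s.
With the tool pointing down it reaches from about 0.375 to 0.825 m from the base axis. Payload 5.5 kg.
Tool frame: the origin (TCP) lies on the centre line of the jaws, within the pads' length; the fingertips stand 19 mm ahead of it and the grasp point (between the pads) is the TCP; x points along the fingers, y is the direction in which the jaws open and shut, and the axes are right-handed (so a half turn about x gives the same grasp; the last joint's range is limited). The gripper opens to 85 mm and grips with 20 to 120 N. Pads are 22 mm wide; open, the fingers measure 114 mm over their backs; the gripper's body (76 mm by 85 mm) begins 54 mm behind the grasp point. The pads swing forward as they close: fully open they stand 13 mm farther back than shut.
Start: joints at [-1.263, 0.314, -0.047, 1.21, 0, 1.571], TCP at [0.182, -0.572, 0.214] pointing down, gripper open.
Joint ranges: [-2.67, 2.67], [-0.69, 1.73], [-1.03, 1.25], [-2.08, 2.16], [-1.42, 1.45], [-3.14, 3.14]. Speed limits (rad/s): [2.39, 2.39, 3.01, 3.14, 3.14, 3.14].

### API

Orientations are given as a rotation vector (axis times angle).
In Python, from bench import ctrl gives the robot as it stands.
- The arm moves only by the shell command python3 -m crank 'ROWS' [FORCE]. ROWS is JSON, one flat list of numbers, 7 for each row, row after row: the shift along the tool's x, y, z in m, then the turn, a rotation vector about the tool's x, y, z in rad, then the gripper's target within -1 to 1 (shut at 1, half-way at 0, fully open at -1). A call has 1 to 20 rows; each row is the pose to reach, as a shift and turn from the pose commanded when the call began, along the tool's axes at that moment; what a row does not reach only later rows make up. A row lasts 1/10 s, in which the tool goes at most 50 mm and 8.59 degrees, less where a joint would pass 70% of its speed; a pose out of reach is approached as far as the arm can. A call with a gripper value outside its range is refused whole. The fingers move at their own pace and stop on an object; FORCE is the grip in N (left out, the last holds). Time passes only in rows, so rows that repeat a pose let the fingers close. It gives the time, the measured TCP pose, the force and the opening at its end, in the units of the state.
- ctrl.state(): the state, without advancing time (a new reading comes with each control period).
- ctrl.get_image(name): name is "side" or "top"; returns a dict with "pixels" (384x512x3 uint8, red, green, blue), "depth" (384x512 float32, m along the optical axis (not along the pixel's ray), 0 where there is no reading), "mtx" (3x3 intrinsics, pixels), "world_from_camera" (4x4, takes a point from camera to world coordinates). Camera axes: x right, y down, z forward; pixel columns grow to the right and rows downward; lengths in m; the calibration is good to about 2 mm. A picture is of the moment at which its call begins.
- ctrl.sign_off(): hands the job in, once; it reports no verdict.
Trained networks look in a picture, given as the dict that the camera call returned (one of the last four; its "shot" number tells which), for a name from the list of things; names that differ only in an ending like _2 or _b are one class to them, and where a whole thing is asked for, a point or a joint stands for the part that bears it (a point fixed in the world has none). Each returns a list of dicts, best first, with "score" (0 to 1); they miss things now and then, are a little off and sometimes report something else, mostly with a low value. They report only what shows in the picture. A call takes as long as a camera call. They do not tell look-alikes from the thing itself.
- ctrl.masks_of(picture, query): "mask" (384x512 bool, what is visible of it) and "pixel" ([column, row] in pixels, amid what is visible of it).
- ctrl.pinpoint(picture, query): "pixel" ([column, row] in pixels: a listed point, or the origin of a listed thing).
The state is a dict: "clock": time; "q": joint angles; "joint_vel": joint speeds; "joint_efforts": joint torques, N m; "tool_pos": TCP position; "orientation": TCP orientation; "contact_force": force on the tool from outside, world axes, zero at the start; "wrist_torque": the same for the moment, N m; "width": opening from 0.0 (shut) to 1.0 (fully open).
Only numpy, scipy, OpenCV 4.12 (cv2) and the standard library are available. Lean on these libraries where they do the work, as an engineer would, in place of code of your own. Each camera call takes 0.05 s, during which the arm holds its last target.

### The job

Two of the four pockets in the wooden can holder are empty. Take the two small spare spray cans standing loose on the bench and lower one into each empty pocket, without dropping them, so that every pocket has a can standing upright and fully down. Leave the cans that are already in the holder where they are.

Things in the scene. Friction and masses are not known exactly. Their poses are not given: they have to be found in the camera images.
- rack: wooden can holder fixed to the bench: a block 96 mm (x) by 344 mm (y) by 26 mm high with one row of four round pockets along its y axis. Origin at the centre of its underside, z up. Pocket centres lie on its y axis at y = -123, -41, +41 and +123 mm; each is 66 mm in diameter, its floor 6 mm above the underside (20 mm deep from the top). Two pockets, different ones each time, already hold a can. It stands turned by up to about 15 degrees.
- stocked_a_mid (a point): a can already standing in one of the pockets, not to be moved: spray can, 45 mm diameter, 90 mm tall: bare metal with a pale band, and a narrower black cap (34 mm diameter, the top 20 mm). About 0.12 kg. The point is on its axis, half-way up (45 mm above its foot); z runs up the axis.
- stocked_b_mid (a point): the other can already standing in a pocket, not to be moved: same size and point as the first.
- spare_a_mid (a point): a spare, standing loose on the bench to the left of the holder: the same spray can, 45 mm diameter, 90 mm tall: bare metal with a pale band, and a narrower black cap (34 mm diameter, the top 20 mm). About 0.12 kg. The point is on its axis, half-way up (45 mm above its foot); z runs up the axis.
- spare_b_mid (a point): the other spare, standing loose on the bench to the left of the holder: same size and point. A much larger spray can (72 mm diameter, 190 mm tall) beyond it, a flat round tin and a spanner are not part of the job.
Not all that is in view belongs to the job. What is shaped like the part that bears spare_a_mid but pink or purple is not meant.

How it is judged:
By the outcome, as a careful person would: the job done as asked, in the order asked, and still so for the second after the job is handed in, with the robot touching nothing.
It also fails if it takes over 48 s, if anything falls off the work surface, if the arm or the gripper's body presses on something with over 40 N, if the wrist force passes 120 N, or if a joint passes its speed limit or range.

## Working session

There is one attempt and no reset: what is moved stays moved. The work goes in short steps, Python scripts to look and compute and a shell command to move; the robot and the scene stay as the last step left them, time stands still between calls to the robot, and variables do not carry over. Pictures are saved under pics/ and viewed, and the job is handed in when it is done.

```bash
mkdir -p pics; ls
python3 - <<'E'
from bench import ctrl
import cv2,pickle
print(ctrl.state())
for n in("top","side"):
    p=ctrl.get_image(n); cv2.imwrite(f"pics/{n}0.png",p["pixels"][:,:,::-1]); pickle.dump(p,open(f"{n}0.pkl","wb"))
    print(n,p["mtx"],p["world_from_camera"])
    for q in("rack","spare_a_mid","stocked_a_mid"):
        for f in(ctrl.masks_of,ctrl.pinpoint):
            print(n,q,[(round(d["score"],2),d["pixel"]) for d in f(p,q)])
E
```

```text
pics
{'clock': 0.0, 'q': array([-1.26301743e+00,  3.14214964e-01, -4.80995212e-02,  1.21024691e+00,
        2.18956660e-07,  1.57079866e+00]), 'joint_vel': array([-0.00171102,  0.00080139,  0.00042087,  0.00080706,  0.00132972,
        0.00041076]), 'joint_efforts': array([ 3.16876376e-04, -5.39592147e+01,  3.39747477e+01,  1.93005614e-02,
        2.54058023e-04, -9.78586066e-07]), 'tool_pos': array([ 0.18157092, -0.57119262,  0.2129323 ]), 'orientation': array([ 2.05598214,  0.32077139, -2.05654468]), 'contact_force': array([ 0.30299761,  0.84090401, -0.20891267]), 'wrist_torque': array([-0.01628678,  0.02029198,  0.02226141]), 'width': 1.002875573475376}
top [[399.21074684   0.         248.79421051]
 [  0.         399.21074684 187.06723647]
 [  0.           0.           1.        ]] [[-0.0769237  -0.97073167  0.22751432  0.33991051]
 [-0.99702181  0.07363417 -0.02292422  0.01799144]
 [ 0.00550044 -0.22860016 -0.97350486  1.01061731]
 [ 0.          0.          0.          1.        ]]
top rack [(0.7, [283.7, 180.4]), (0.52, [301.6, 174.8])]
top rack [(0.83, [284.6, 183.2])]
top spar
[... 278 characters left out ...]
0.         252.39463784]
 [  0.         363.85486182 192.34757808]
 [  0.           0.           1.        ]] [[-0.98442692 -0.09730343  0.14640933  0.4626387 ]
 [-0.17517495  0.6128187  -0.77056277  0.57742996]
 [-0.01474397 -0.78420997 -0.62032035  0.50483538]
 [ 0.          0.          0.          1.        ]]
side rack [(0.94, [260.6, 191.5]), (0.29, [217.0, 261.4])]
side rack [(0.74, [254.4, 183.2])]
side spare_a_mid [(0.74, [186.2, 232.7]), (0.65, [215.9, 261.2]), (0.51, [257.9, 148.6]), (0.29, [258.3, 191.7])]
side spare_a_mid [(0.81, [185.9, 229.1]), (0.66, [219.1, 258.8]), (0.65, [189.7, 300.5])]
side stocked_a_mid [(0.69, [247.9, 197.8])]
side stocked_a_mid [(0.89, [246.2, 194.1])]
```

View pics/top0.png

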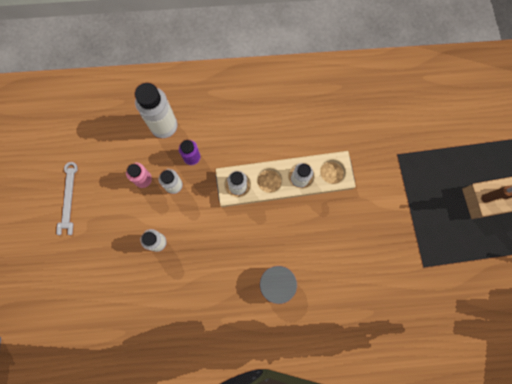

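View pics/side0.png

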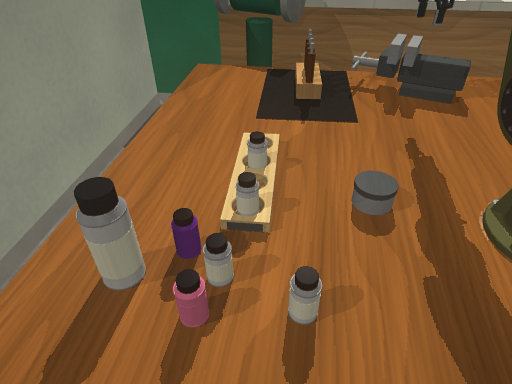

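Run:
```python
import pickle,cv2,numpy as np
a=pickle.load(open("top0.pkl","rb"))["pixels"][:,:,::-1];b=pickle.load(open("side0.pkl","rb"))["pixels"][:,:,::-1]
c=cv2.resize(a[100:250,100:400],None,fx=2.6,fy=2.6,interpolation=2)
cv2.imwrite("pics/topc.png",c)
cv2.imwrite("pics/sidec.png",cv2.resize(b[110:330,120:380],None,fx=2.6,fy=2.6,interpolation=2))
```

```text
(no output)
```

View pics/topc.png

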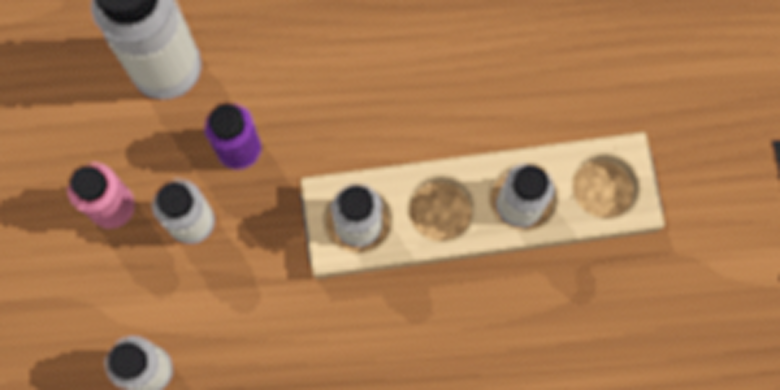

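View pics/sidec.png

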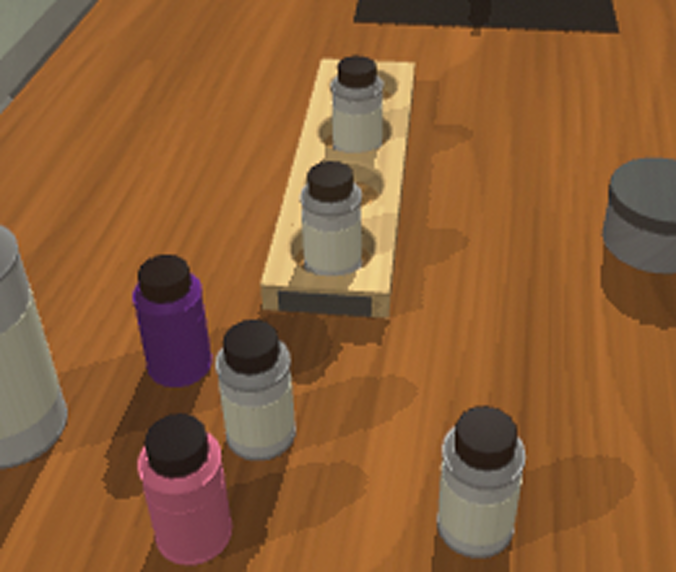

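The top view shows two bare-metal spares, at px (171,181) and (153,241). Three things could be taken for them: the pink can (138,175), the purple can (189,152) and the big can (157,110). The crop confirms both metal ones have the pale band and black cap. The empty pockets are at top px (270,180) and (333,172), and the stocked cans are at (237,184) and (303,175). Next I'll measure from the depth.

```bash
cat > h.py <<'E'
import numpy as np,cv2
from scipy.optimize import least_squares
def cloud(p):
    d=p["depth"];K=p["mtx"];v,u=np.mgrid[:d.shape[0],:d.shape[1]]
    P=np.stack([(u-K[0,2])/K[0,0]*d,(v-K[1,2])/K[1,1]*d,d],-1)
    W=p["world_from_camera"];P=P@W[:3,:3].T+W[:3,3];P[d==0]=np.nan;return P
def proj(p,X):
    W=np.linalg.inv(p["world_from_camera"]);c=W[:3,:3]@np.array(X)+W[:3,3];q=p["mtx"]@c;return q[:2]/q[2]
def captop(P,px,r=16,lo=.084,hi=.096):
    u,v=map(int,px);Q=P[max(0,v-r):v+r,max(0,u-r):u+r].reshape(-1,3)
    Q=Q[(Q[:,2]>lo)&(Q[:,2]<hi)]
    if len(Q)<5:return None
    c,rad=cv2.minEnclosingCircle(Q[:,:2].astype(np.float32)*1000)
    return len(Q),Q.mean(0).round(4),np.round(c,1),round(rad,1)
def body(P,px,r=26,zl=.03,zh=.066,R=.0225):
    u,v=map(int,px);Q=P[max(0,v-r):v+r,max(0,u-r):u+r].reshape(-1,3)
    return Q[(Q[:,2]>zl)&(Q[:,2]<zh)]
E
python3 - <<'E'
import pickle
from h import *
for n,L in(("top",dict(A=(170,176),B=(151,239),pink=(135,170),purp=(187,146),S1=(237,178),S2=(304,170),big=(150,90))),("side",dict(A=(217,243),B=(306,279),pink=(188,281),purp=(184,217),S1=(247,181),S2=(257,138)))):
    p=pickle.load(open(n+"0.pkl","rb"));P=cloud(p)
    for k,px in L.items():
        r=captop(P,px); 
        if k in"S1S2": r=captop(P,px,lo=.09,hi=.102)
        print(n,k,r)
    b=p["pixels"]
    # rack top
    v0,v1,u0,u1=(140,215,205,365) if n=="top" else (125,235,215,285)
    Q=P[v0:v1,u0:u1].reshape(-1,3);Q=Q[(Q[:,2]>.021)&(Q[:,2]<.031)]
    (c,wh,a)=cv2.minAreaRect(Q[:,:2].astype(np.float32)*1000); print("rack",c,wh,a,np.median(Q[:,2]))
    F=P[v0:v1,u0:u1].reshape(-1,3)
E
```

```text
top A (158, array([0.5957, 0.1905, 0.0898]), array([596.2, 191.2]), 16.8)
top B (177, array([0.4511, 0.2363, 0.0898]), array([451.6, 236.9]), 17.0)
top pink (158, array([0.6171, 0.2691, 0.0896]), array([617.8, 269.4]), 17.0)
top purp (150, array([0.6681, 0.1398, 0.0897]), array([668.7, 139.7]), 16.8)
top S1 (158, array([0.5786, 0.0241, 0.0958]), array([579.1,  24.6]), 17.2)
top S2 (157, array([ 0.5859, -0.137 ,  0.0959]), array([ 586.4, -137.1]), 17.0)
top big None
rack (587.2772827148438, -98.46113586425781) (97.79993438720703, 349.5660705566406) 3.7405240535736084 0.025976185224573234
side A (322, array([0.5949, 0.1949, 0.0907]), array([595.5, 192. ]), 17.5)
side B (421, array([0.4511, 0.2408, 0.0909]), array([451.5, 238. ]), 17.6)
side pink (421, array([0.6164, 0.2732, 0.0909]), array([617.3, 271.2]), 17.1)
side purp (255, array([0.667 , 0.144 , 0.0907]), array([668.6, 141.3]), 17.2)
side S1 (194, array([0.5775, 0.0291, 0.0966]), array([578. ,  26.4]), 17.2)
side S2 (126, array([ 0.5848, -0.1316,  0.0963]), array([ 585.6, -135.3]), 17.3)
rack (586.1524658203125, -95.49613952636719) (96.66085815429688, 348.91973876953125) 3.606030225753784 0.027550081757476697
```

Run:
```python
import pickle
from h import *
from scipy.spatial.transform import Rotation as R
for n in("top","side"):
    p=pickle.load(open(n+"0.pkl","rb"));P=cloud(p)
    v0,v1,u0,u1=(140,215,205,365) if n=="top" else (125,235,215,285)
    A=P[v0:v1,u0:u1];Q=A.reshape(-1,3)
    T=Q[(Q[:,2]>.022)&(Q[:,2]<.03)]
    r=cv2.minAreaRect(T[:,:2].astype(np.float32)*1000)
    bp=cv2.boxPoints(r); print(n,bp.round(1).tolist())
    c=np.array(r[0])/1000
    for a in(-3.7,3.7):
        a=np.radians(a); y=np.array([-np.sin(a),np.cos(a)]);x=np.array([np.cos(a),np.sin(a)])
        L=(T[:,:2]-c)@np.c_[x,y]
        print(np.degrees(a),L.min(0),L.max(0))
    # pocket points below the top
    H=Q[(Q[:,2]<.017)&(Q[:,2]>.003)]
    for yy in(-.174,-.01):
        pass
    F=H[(abs(H[:,0]-.585)<.045)]
    for lo,hi in((-.27,-.175),(-.1,-.01)):
        G=F[(F[:,1]>lo)&(F[:,1]<hi)]
        if len(G)>5: print("pocket",len(G),cv2.minEnclosingCircle(G[:,:2].astype(np.float32)*1000),G.min(0),G.max(0))
print(R.from_rotvec([2.05598214,0.32077139,-2.05654468]).as_matrix().round(3))
```

```text
top [[527.5, 72.69999694824219], [549.5999755859375, -275.1000061035156], [647.0, -268.8999938964844], [624.7999877929688, 78.9000015258789]]
-3.7000000000000006 [-0.06925617 -0.1769113 ] [0.06772826 0.17507372]
3.7000000000000006 [-0.0488133  -0.17423649] [0.04885678 0.17423583]
pocket 491 ((574.9624633789062, -219.6974334716797), 53.17273712158203) [ 0.54013383 -0.26673238  0.00302034] [ 0.62810227 -0.17602528  0.01683388]
pocket 465 ((586.36328125, -57.7994384765625), 32.804481506347656) [ 0.55669061 -0.0902333   0.00300923] [ 0.6178098  -0.02555057  0.01667977]
side [[526.9000244140625, 75.5999984741211], [549.0, -272.6000061035156], [645.4000244140625, -266.5], [623.2999877929688, 81.69999694824219]]
-3.7000000000000006 [-0.06923267 -0.1787979 ] [0.06831913 0.1755909 ]
3.7000000000000006 [-0.04847956 -0.17439802] [0.04823259 0.17446978]
pocket 38 ((575.7975463867188, -221.75411987304688), 50.713134765625) [ 0.5412115  -0.26184903  0.00314285] [ 0.6265059  -0.18284777  0.01622085]
pocket 86 ((573.8221435546875, -73.49241638183594), 19.398292541503906) [ 0.55446593 -0.09164547  0.00634682] [ 0.58065991 -0.05509137  0.01697846]
[[-0.001  0.303 -0.953]
 [ 0.002 -0.953 -0.303]
 [-1.    -0.002 -0.   ]]
```

```bash
cat > g.py <<'E'
import sys,numpy as np
from bench import ctrl
from scipy.spatial.transform import Rotation as R
def go(*tg):
    s=ctrl.state();M=R.from_rotvec(s["orientation"]).as_matrix();yaw=np.degrees(np.arctan2(M[1,1],M[0,1]))
    print("t",s["clock"],"pos",s["tool_pos"].round(4),"yaw",yaw.round(2),"tilt",M[:,0].round(3),"F",s["contact_force"].round(1),"w",round(s["width"],3),"q",s["q"].round(2))
    for t in tg: print(t,"shift",(M.T@(np.array(t[:3])-s["tool_pos"])).round(4),"turn_x",round(-np.radians(t[3]-yaw),3) if len(t)>3 else "")
E
python3 -c "
from g import go
go((.5,-.1,.2,3.65),(.4515,.2374,.2,3.65))"
```

```text
t 0.7 pos [ 0.1818 -0.5718  0.2138] yaw -72.37 tilt [ 0. -0. -1.] F [-0.5  0.4  0.3] w 0.999 q [-1.26  0.31 -0.05  1.21  0.    1.57]
(0.5, -0.1, 0.2, 3.65) shift [ 0.0138 -0.3532 -0.4462] turn_x -1.327
(0.4515, 0.2374, 0.2, 3.65) shift [ 0.0138 -0.6895 -0.5022] turn_x -1.327
```

```bash
python3 -m crank '[0.004,-0.088,-0.11,-0.3,0,0,-1, 0.014,-0.353,-0.446,-1.0,0,0,-1, 0.014,-0.353,-0.446,-1.0,0,0,-1, 0.014,-0.353,-0.446,-1.0,0,0,-1, 0.014,-0.353,-0.446,-1.0,0,0,-1, 0.014,-0.353,-0.446,-1.0,0,0,-1, 0.014,-0.353,-0.446,-1.0,0,0,-1, 0.014,-0.353,-0.446,-1.0,0,0,-1, 0.014,-0.353,-0.446,-1.327,0,0,-1, 0.014,-0.353,-0.446,-1.327,0,0,-1, 0.014,-0.353,-0.446,-1.327,0,0,-1, 0.014,-0.689,-0.502,-1.327,0,0,-1, 0.014,-0.689,-0.502,-1.327,0,0,-1, 0.014,-0.689,-0.502,-1.327,0,0,-1, 0.014,-0.689,-0.502,-1.327,0,0,-1, 0.014,-0.689,-0.502,-1.327,0,0,-1, 0.014,-0.689,-0.502,-1.327,0,0,-1, 0.014,-0.689,-0.502,-1.327,0,0,-1, 0.014,-0.689,-0.502,-1.327,0,0,-1, 0.014,-0.689,-0.502,-1.327,0,0,-1]' 40
python3 -c "
from g import go
go((.4515,.2374,.12,3.65),(.4515,.2374,.047,3.65))"
```

```text
clock: 2.7
tool_pos: [0.451, 0.2381, 0.1997]
orientation: [1.159, 1.24, -1.16]
contact_force: [0.5, -1.0, -0.5]
width: 1.001
t 2.7 pos [0.451  0.2381 0.1997] yaw 3.85 tilt [-0. -0. -1.] F [ 0.5 -1.  -0.5] w 1.001 q [ 0.49  0.15 -0.29  1.13 -0.    1.99]
(0.4515, 0.2374, 0.12, 3.65) shift [0.0797 0.0004 0.0007] turn_x 0.003
(0.4515, 0.2374, 0.047, 3.65) shift [0.1527 0.0004 0.0006] turn_x 0.003
```

```bash
python3 -m crank '[0.04,0,0,0,0,0,-1, 0.08,0,0,0,0,0,-1, 0.11,0,0.001,0,0,0,-1, 0.135,0,0.001,0,0,0,-1, 0.153,0,0.001,0,0,0,-1, 0.153,0,0.001,0,0,0,-1, 0.153,0,0.001,0,0,0,-1, 0.153,0,0.001,0,0,0,0.0, 0.153,0,0.001,0,0,0,0.2, 0.153,0,0.001,0,0,0,1, 0.153,0,0.001,0,0,0,1, 0.153,0,0.001,0,0,0,1, 0.153,0,0.001,0,0,0,1, 0.153,0,0.001,0,0,0,1]' 40
python3 - <<'E'
from g import *
import cv2
go()
p=ctrl.get_image("side");cv2.imwrite("pics/s1.png",p["pixels"][100:384,100:480,::-1].repeat(2,0).repeat(2,1))
E
```

```text
clock: 4.1
tool_pos: [0.4523, 0.2363, 0.0483]
orientation: [1.163, 1.238, -1.16]
contact_force: [-1.5, -1.2, 9.0]
width: 0.491
t 4.1 pos [0.4523 0.2363 0.0483] yaw 3.68 tilt [ 0.002  0.001 -1.   ] F [-1.5 -1.2  9. ] w 0.491 q [ 0.48  0.28 -0.5   0.79 -0.    1.99]
```

View pics/s1.png

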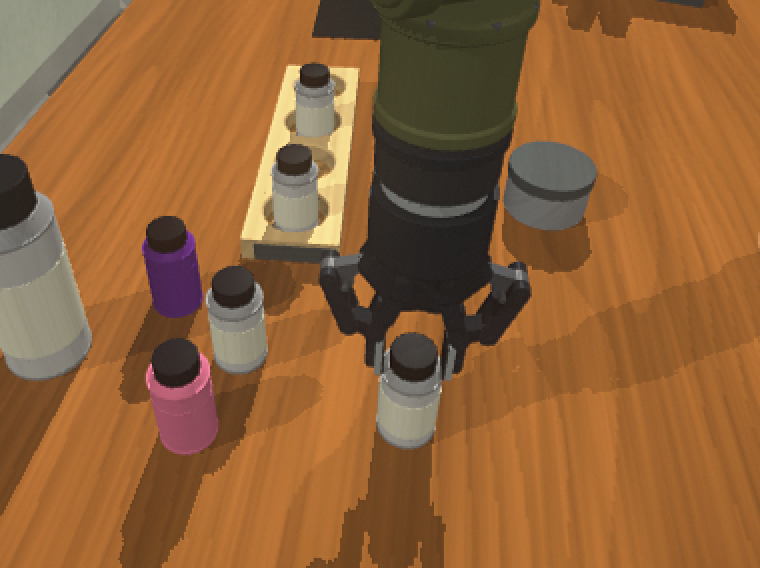

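Run:
```python
from g import *
from h import *
p=ctrl.get_image("side");P=cloud(p)
f=lambda X:((proj(p,X)-[100,100])*2).round()
for X in((.4523,.2363,.09),(.4523,.2363,.0),(.4523,.2589,.0),(.4273,.2363,.03),(.4773,.2363,.03),(.4773,.2363,.05)):print(X,f(X))
for n in("side","top"):
  q=ctrl.get_image(n);P=cloud(q);c=proj(q,(.4523,.2363,.09));print(n,c,captop(P,c,20))
  for d in(-30,-26,26,30):
    x=.4523+d/1000
    for y in(.21,.22,.23,.24):
      m=(abs(P[...,0]-x)<.002)&(abs(P[...,1]-y)<.005)&(P[...,2]>.005)
      if m.any():print(n,d,y,P[m][:,2].min().round(3),P[m][:,2].max().round(3))
```

```text
(0.4523, 0.2363, 0.09) [411. 349.]
(0.4523, 0.2363, 0.0) [403. 423.]
(0.4523, 0.2589, 0.0) [401. 448.]
(0.4273, 0.2363, 0.03) [439. 404.]
(0.4773, 0.2363, 0.03) [373. 395.]
(0.4773, 0.2363, 0.05) [374. 379.]
side [305.74492857 274.61505647] (494, array([0.4518, 0.2416, 0.0908]), array([453.6, 239.8]), 28.1)
side -30 0.23 0.133 0.14
side -30 0.24 0.075 0.364
side -26 0.24 0.021 0.361
side 26 0.23 0.136 0.141
side 26 0.24 0.076 0.15
side 30 0.23 0.119 0.238
side 30 0.24 0.076 0.243
top [148.04668416 238.20058305] (28, array([0.442 , 0.2238, 0.0889]), array([438.1, 224.9]), 20.5)
top -30 0.21 0.199 0.61
top -30 0.22 0.107 0.608
top -30 0.23 0.07 0.603
top -30 0.24 0.591 0.597
top -26 0.21 0.005 0.606
top -26 0.22 0.079 0.604
top -26 0.23 0.136 0.601
top -26 0.24 0.591 0.595
top 26 0.21 0.207 0.583
top 26 0.22 0.571 0.578
top 26 0.23 0.569 0.573
top 26 0.24 0.565 0.569
top 30 0.21 0.238 0.58
top 30 0.22 0.298 0.578
top 30 0.23 0.567 0.571
top 30 0.24 0.563 0.567
```

Run:
```python
from g import *
from h import *
p=ctrl.get_image("side")
a=cv2.resize(p["pixels"][240:330,255:375,::-1],None,fx=6,fy=6,interpolation=2);
for X in((.4523,.2363,.09),(.4273,.2473,.03),(.4773,.2473,.03),(.4273,.2473,.05),(.4773,.2473,.05)):
  c=((proj(p,X)-[255,240])*6).astype(int);cv2.circle(a,tuple(c.tolist()),4,(0,0,255),-1)
cv2.imwrite("pics/z1.png",a)
```

```text
(no output)
```

View pics/z1.png

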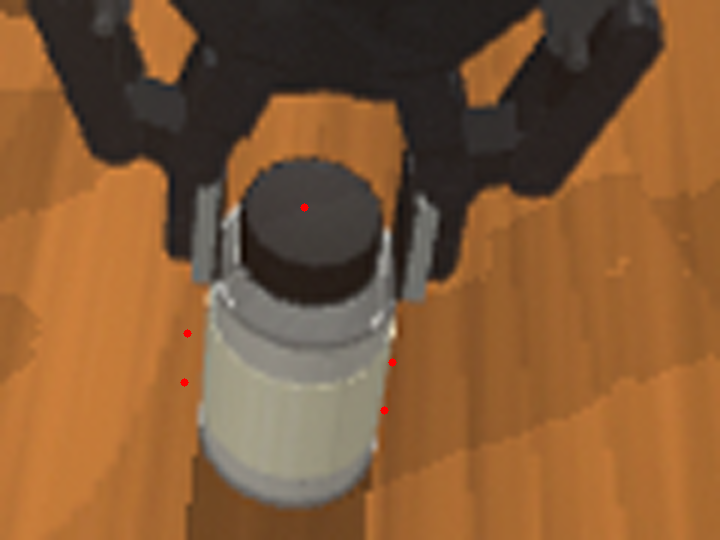

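Run:
```python
from g import *
from h import *
p=ctrl.get_image("side");P=cloud(p)
for (x,y) in((200,200),(200,240),(200,270),(202,280),(185,240),(180,255),(425,220),(418,260),(412,290),(440,240),(440,270),(230,230),(225,300),(312,185),(290,340),(290,420),(290,480)):
  print((x,y),P[240+y//6,255+x//6].round(4))
go()
```

```text
(200, 200) [0.477 0.249 0.104]
(200, 240) [0.4763 0.2489 0.0888]
(200, 270) [0.4758 0.2484 0.0769]
(202, 280) [0.4757 0.2489 0.0753]
(185, 240) [0.4807 0.2449 0.0828]
(180, 255) [0.4805 0.2454 0.0789]
(425, 220) [0.4264 0.2449 0.1028]
(418, 260) [0.4262 0.2451 0.0878]
(412, 290) [0.4263 0.2448 0.0761]
(440, 240) [0.4209 0.2404 0.0896]
(440, 270) [0.4198 0.2409 0.0793]
(230, 230) [0.4699 0.2338 0.0757]
(225, 300) [0.4695 0.2512 0.0705]
(312, 185) [0.451  0.2278 0.0902]
(290, 340) [0.4533 0.2597 0.0717]
(290, 420) [0.451  0.2604 0.0395]
(290, 480) [0.4492 0.2601 0.0138]
t 4.4 pos [0.4523 0.2363 0.0483] yaw 3.68 tilt [ 0.002  0.001 -1.   ] F [-1.4 -0.8  9. ] w 0.489 q [ 0.48  0.28 -0.5   0.79 -0.    1.99]
```

Run:
```python
from g import *
from h import *
for n in("side","top"):
  p=ctrl.get_image(n);P=cloud(p)
  m=(np.hypot(P[...,0]-.4523,P[...,1]-.2363)<.08)&(P[...,2]>.1)
  Q=P[m]
  for z in np.arange(.07,.40,.02):
    k=Q[(abs(Q[:,2]-z)<.01)]
    if len(k):print(n,round(z,2),len(k),k.min(0).round(3),k.max(0).round(3))
p=ctrl.get_image("side");cv2.imwrite("pics/s2.png",cv2.resize(p["pixels"][60:330,200:420,::-1],None,fx=2.2,fy=2.2))
```

```text
side 0.11 246 [0.399 0.221 0.1  ] [0.502 0.253 0.12 ]
side 0.13 692 [0.392 0.221 0.12 ] [0.509 0.256 0.14 ]
side 0.15 721 [0.386 0.223 0.14 ] [0.514 0.256 0.16 ]
side 0.17 1271 [0.384 0.22  0.16 ] [0.518 0.258 0.18 ]
side 0.19 200 [0.41  0.228 0.18 ] [0.492 0.274 0.2  ]
side 0.21 754 [0.415 0.243 0.2  ] [0.488 0.275 0.22 ]
side 0.23 864 [0.414 0.229 0.22 ] [0.488 0.275 0.24 ]
side 0.25 921 [0.414 0.228 0.24 ] [0.487 0.274 0.26 ]
side 0.27 849 [0.416 0.24  0.26 ] [0.488 0.275 0.28 ]
side 0.29 1231 [0.413 0.231 0.28 ] [0.489 0.275 0.3  ]
side 0.31 1184 [0.415 0.241 0.3  ] [0.487 0.274 0.32 ]
side 0.33 1303 [0.415 0.24  0.32 ] [0.487 0.274 0.34 ]
side 0.35 1636 [0.413 0.237 0.34 ] [0.494 0.276 0.36 ]
side 0.37 1599 [0.396 0.232 0.36 ] [0.504 0.291 0.38 ]
side 0.39 2714 [0.394 0.224 0.38 ] [0.507 0.295 0.4  ]
top 0.11 30 [0.403 0.219 0.105] [0.504 0.239 0.12 ]
top 0.13 85 [0.395 0.217 0.12 ] [0.511 0.238 0.139]
top 0.15 68 [0.388 0.217 0.14 ] [0.514 0.245 0.16 ]
top 0.17 235 [0.385 0.216 0.16 ] [0.518 0.251 0.18 ]
top 0.19 25 [0.412 0.198 0.18 ] [0.463 0.241 0.2  ]
top 0.21 90 [0.414 0.198 0.2  ] [0.479 0.242 0.22 ]
top 0.23 170 [0.414 0.198 0.22 ] [0.481 0.242 0.24 ]
top 0.25 62 [0.414 0.198 0.24 ] [0.472 0.239 0.26 ]
top 0.27 56 [0.414 0.198 0.26 ] [0.48  0.232 0.28 ]
top 0.29 140 [0.415 0.197 0.28 ] [0.484 0.228 0.3  ]
top 0.31 83 [0.417 0.193 0.3  ] [0.479 0.226 0.32 ]
top 0.33 56 [0.419 0.186 0.32 ] [0.475 0.221 0.336]
top 0.35 46 [0.457 0.197 0.349] [0.481 0.212 0.359]
top 0.37 22 [0.413 0.184 0.36 ] [0.492 0.213 0.38 ]
top 0.39 115 [0.414 0.178 0.38 ] [0.507 0.215 0.4  ]
```

View pics/s2.png

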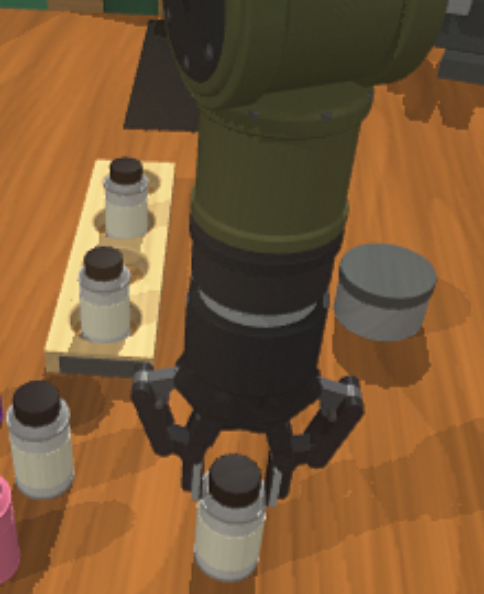

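The pads ended at z≈0.075 in the camera, about 40 mm higher than the reported TCP implies, and they stopped on the can's shoulder (9 N upward). I'll open and check the offset before lowering.

```bash
python3 -m crank '[0,0,0,0,0,0,-1, 0,0,0,0,0,0,-1, -0.02,0,0,0,0,0,-1, -0.05,0,0,0,0,0,-1, -0.07,0,0,0,0,0,-1, -0.07,0,0,0,0,0,1, -0.07,0,0,0,0,0,1,-0.07,0,0,0,0,0,1,-0.07,0,0,0,0,0,1,-0.07,0,0,0,0,0,1,-0.07,0,0,0,0,0,1,-0.07,0,0,0,0,0,1,-0.07,0,0,0,0,0,1,-0.07,0,0,0,0,0,1]' 40
python3 - <<'E'
from g import *
from h import *
go()
for n in("side","top"):
  p=ctrl.get_image(n);P=cloud(p);print(captop(P,proj(p,(.4515,.2374,.09)),20))
  Q=P[(np.hypot(P[...,0]-.4515,P[...,1]-.2363)<.08)&(P[...,2]>.095)]
  for z in np.arange(.1,.30,.01):
    k=Q[(abs(Q[:,2]-z)<.005)]
    if len(k):print(n,round(z,3),len(k),k.min(0).round(3),k.max(0).round(3))
  if n=="side":cv2.imwrite("pics/s3.png",cv2.resize(p["pixels"][100:330,230:400,::-1],None,fx=2.6,fy=2.6))
E
```

```text
clock: 5.95
tool_pos: [0.4515, 0.2359, 0.1168]
orientation: [1.162, 1.239, -1.162]
contact_force: [-0.5, 0.4, 0.3]
width: 0.002
t 5.95 pos [0.4515 0.2359 0.1168] yaw 3.67 tilt [-0.  0. -1.] F [-0.5  0.4  0.3] w 0.002 q [ 0.48  0.21 -0.42  0.95  0.    1.99]
(419, array([0.451, 0.241, 0.091]), array([451.8, 238.1]), 17.8)
side 0.14 41 [0.439 0.241 0.138] [0.461 0.248 0.145]
side 0.15 114 [0.436 0.241 0.145] [0.463 0.248 0.155]
side 0.16 118 [0.436 0.234 0.155] [0.464 0.248 0.165]
side 0.17 121 [0.436 0.225 0.165] [0.464 0.248 0.175]
side 0.18 194 [0.418 0.228 0.175] [0.481 0.25  0.185]
side 0.19 513 [0.411 0.223 0.185] [0.488 0.252 0.195]
side 0.2 354 [0.403 0.221 0.195] [0.496 0.254 0.205]
side 0.21 480 [0.394 0.222 0.205] [0.505 0.255 0.215]
side 0.22 581 [0.389 0.231 0.215] [0.511 0.255 0.225]
side 0.23 778 [0.389 0.219 0.225] [0.512 0.257 0.235]
side 0.24 637 [0.402 0.227 0.235] [0.499 0.257 0.245]
side 0.25 297 [0.408 0.227 0.245] [0.492 0.25  0.255]
side 0.26 62 [0.413 0.241 0.255] [0.488 0.27  0.265]
side 0.27 440 [0.414 0.24  0.265] [0.488 0.275 0.275]
side 0.28 526 [0.414 0.24
[... 278 characters left out ...]
0.155] [0.458 0.23  0.164]
top 0.17 1 [0.45  0.224 0.168] [0.45  0.224 0.168]
top 0.18 9 [0.424 0.221 0.175] [0.447 0.228 0.183]
top 0.19 36 [0.414 0.22  0.185] [0.437 0.234 0.195]
top 0.2 25 [0.406 0.217 0.195] [0.5   0.23  0.205]
top 0.21 32 [0.397 0.217 0.205] [0.504 0.231 0.214]
top 0.22 77 [0.39  0.219 0.215] [0.512 0.249 0.225]
top 0.23 147 [0.39  0.218 0.225] [0.512 0.248 0.235]
top 0.24 32 [0.405 0.222 0.235] [0.421 0.238 0.245]
top 0.25 23 [0.41  0.222 0.245] [0.42  0.242 0.254]
top 0.26 11 [0.414 0.199 0.255] [0.449 0.233 0.265]
top 0.27 48 [0.414 0.197 0.266] [0.479 0.24  0.275]
top 0.28 55 [0.414 0.197 0.275] [0.48  0.245 0.284]
top 0.29 68 [0.414 0.198 0.285] [0.477 0.241 0.295]
```

View pics/s3.png

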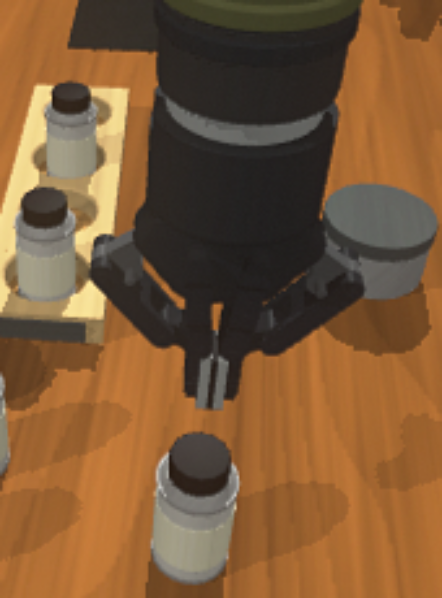

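The shut fingertips are at z≈0.137 while the reported TCP is 0.117, where 0.098 is expected. So the true tool height is about 39 mm above the reading, and xy agrees. The can is unmoved. I'll lower with that correction, in stages.

```bash
python3 -m crank '[0,0,0,0,0,0,-1, 0,0,0,0,0,0,-1, 0,0,0,0,0,0,-1, 0,0,0,0,0,0,-1, 0,0,0,0,0,0,-1, 0,0,0,0,0,0,-1, 0.03,0,-0.001,0,0,0,-1, 0.05,0,-0.001,0,0,0,-1, 0.07,0,-0.001,0,0,0,-1, 0.07,0,-0.001,0,0,0,-1]' 40
python3 - <<'E'
from g import *
from h import *
go((.4515,.2372,.009,3.65))
p=ctrl.get_image("side");P=cloud(p)
print(captop(P,proj(p,(.4515,.2374,.09)),20))
cv2.imwrite("pics/s4.png",cv2.resize(p["pixels"][180:330,230:400,::-1],None,fx=4,fy=4))
E
```

```text
clock: 7.05
tool_pos: [0.4493, 0.2358, 0.0444]
orientation: [1.158, 1.24, -1.166]
contact_force: [-0.1, -1.1, -0.8]
width: 1.002
t 7.05 pos [0.4493 0.2358 0.0444] yaw 3.67 tilt [-0.004 -0.002 -1.   ] F [-0.1 -1.1 -0.8] w 1.002 q [ 0.48  0.28 -0.51  0.79 -0.    1.99]
(0.4515, 0.2372, 0.009, 3.65) shift [ 0.0354  0.0025 -0.0014] turn_x 0.0
(420, array([0.451 , 0.2409, 0.0909]), array([451.2, 238.4]), 17.4)
```

View pics/s4.png

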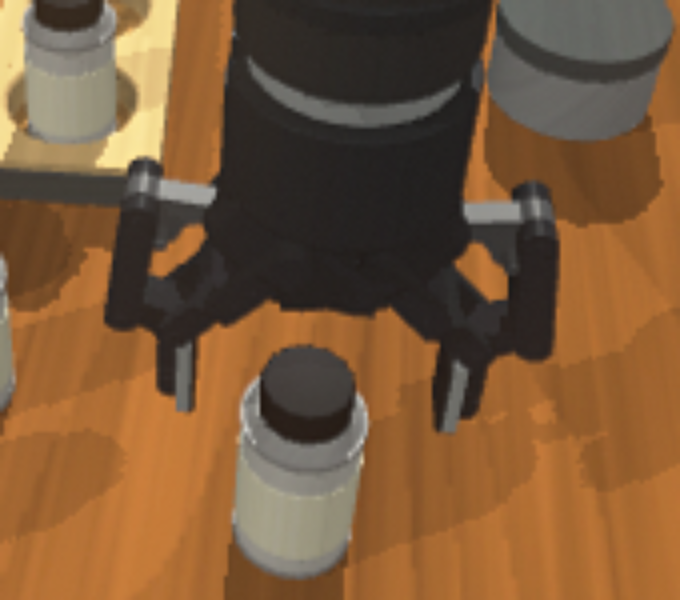

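```bash
python3 -m crank '[0.015,0.001,-0.001,0,0,0,-1, 0.025,0.001,-0.001,0,0,0,-1, 0.035,0.001,-0.001,0,0,0,-1, 0.035,0.001,-0.001,0,0,0,-1, 0.035,0.001,-0.001,0,0,0,-1, 0.035,0.001,-0.001,0,0,0,1, 0.035,0.001,-0.001,0,0,0,1, 0.035,0.001,-0.001,0,0,0,1, 0.035,0.001,-0.001,0,0,0,1, 0.035,0.001,-0.001,0,0,0,1, 0.035,0.001,-0.001,0,0,0,1,0.035,0.001,-0.001,0,0,0,1]' 40
python3 - <<'E'
from g import *
from h import *
go()
p=ctrl.get_image("side");P=cloud(p)
print(captop(P,proj(p,(.4515,.2374,.09)),20))
cv2.imwrite("pics/s5.png",cv2.resize(p["pixels"][180:330,230:400,::-1],None,fx=4,fy=4))
E
```

```text
clock: 8.3
tool_pos: [0.4528, 0.2382, 0.0124]
orientation: [1.163, 1.239, -1.161]
contact_force: [-1.2, -0.4, 6.5]
width: 0.515
t 8.3 pos [0.4528 0.2382 0.0124] yaw 3.67 tilt [ 0.001  0.    -1.   ] F [-1.2 -0.4  6.5] w 0.515 q [ 0.48  0.32 -0.54  0.71  0.    1.99]
(292, array([0.4512, 0.2473, 0.0902]), array([451.8, 250.4]), 27.2)
```

View pics/s5.png

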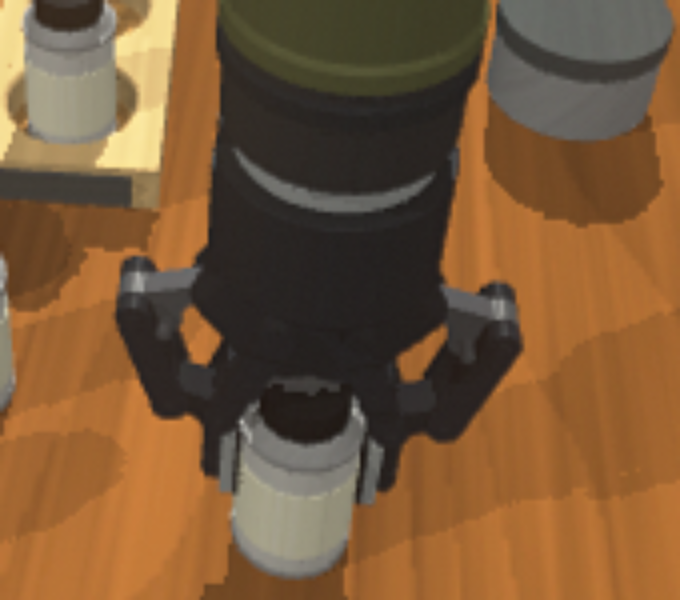

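```bash
python3 -m crank '[-0.01,0,0,0,0,0,1, -0.03,0,0,0,0,0,1, -0.06,0,0,0,0,0,1, -0.10,0,0,0,0,0,1, -0.14,0,0,0,0,0,1, -0.15,0,0,0,0,0,1, -0.15,0,0,0,0,0,1]' 50
python3 - <<'E'
from g import *
from h import *
go((.5946,-.22,.16,3.65))
p=ctrl.get_image("side")
cv2.imwrite("pics/s6.png",cv2.resize(p["pixels"][100:330,230:400,::-1],None,fx=2.6,fy=2.6))
E
```

```text
clock: 9.05
tool_pos: [0.4536, 0.2386, 0.1637]
orientation: [1.165, 1.237, -1.159]
contact_force: [-0.2, 1.3, -2.4]
width: 0.513
t 9.05 pos [0.4536 0.2386 0.1637] yaw 3.67 tilt [ 0.003  0.002 -1.   ] F [-0.2  1.3 -2.4] w 0.513 q [ 0.48  0.17 -0.34  1.05 -0.    1.99]
(0.5946, -0.22, 0.16, 3.65) shift [0.0034 0.1114 0.4667] turn_x 0.0
```

View pics/s6.png

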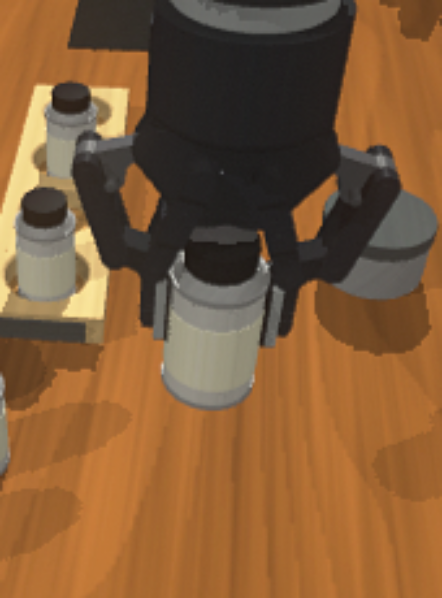

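```bash
python3 -m crank '[0,0.005,0.02,0,0,0,1, 0,0.014,0.06,0,0,0,1, 0,0.024,0.1,0,0,0,1, 0,0.034,0.14,0,0,0,1, 0,0.043,0.18,0,0,0,1, 0,0.053,0.22,0,0,0,1, 0,0.062,0.26,0,0,0,1, 0,0.072,0.3,0,0,0,1, 0,0.081,0.34,0,0,0,1, 0,0.091,0.38,0,0,0,1, 0,0.1,0.42,0,0,0,1, 0,0.108,0.452,0,0,0,1, 0,0.111,0.467,0,0,0,1, 0,0.111,0.467,0,0,0,1, 0,0.111,0.467,0,0,0,1, 0,0.111,0.467,0,0,0,1]' 50
python3 - <<'E'
from g import *
from h import *
go((.5946,-.22,.05,3.65),(.5946,-.22,.0184,3.65))
for n in("top","side"):
  p=ctrl.get_image(n);P=cloud(p)
  c=proj(p,(.5946,-.22,.2)).astype(int);print(n,c)
  m=(np.hypot(P[...,0]-.5946,P[...,1]+.22)<.05)&(P[...,2]>.1)&(P[...,2]<.21)
  for z in(.15,.16,.17,.18,.19,.2):
    k=P[m&(abs(P[...,2]-z)<.005)]
    if len(k):print(n,z,len(k),k.min(0).round(3),k.max(0).round(3))
  cv2.imwrite(f"pics/{n}7.png",cv2.resize(p["pixels"][max(0,c[1]-100):c[1]+80,max(0,c[0]-110):c[0]+110,::-1],None,fx=3,fy=3))
E
```

```text
clock: 10.7
tool_pos: [0.5923, -0.2194, 0.1611]
orientation: [1.161, 1.241, -1.161]
contact_force: [-0.7, 0.9, -1.2]
width: 0.518
t 10.7 pos [ 0.5923 -0.2194  0.1611] yaw 3.74 tilt [-0.001  0.001 -1.   ] F [-0.7  0.9 -1.2] w 0.518 q [-0.35  0.4  -0.05  1.13  0.    1.15]
(0.5946, -0.22, 0.05, 3.65) shift [0.1111 0.0024 0.0009] turn_x 0.002
(0.5946, -0.22, 0.0184, 3.65) shift [0.1427 0.0025 0.0009] turn_x 0.002
top [348 149]
top 0.15 23 [ 0.569 -0.225  0.149] [ 0.603 -0.198  0.155]
top 0.16 21 [ 0.569 -0.215  0.155] [ 0.601 -0.198  0.165]
top 0.17 25 [ 0.57  -0.214  0.166] [ 0.604 -0.197  0.175]
top 0.18 22 [ 0.571 -0.213  0.176] [ 0.602 -0.197  0.184]
top 0.19 41 [ 0.556 -0.219  0.185] [ 0.62  -0.197  0.195]
top 0.2 51 [ 0.556 -0.217  0.195] [ 0.625 -0.197  0.205]
side [258  76]
side 0.15 26 [ 0.568 -0.218  0.151] [ 0.612 -0.195  0.155]
side 0.16 80 [ 0.568 -0.224  0.155] [ 0.612 -0.195  0.165]
side 0.17 82 [ 0.568 -0.222  0.165] [ 0.611 -0.196  0.175]
side 0.18 86 [ 0.563 -0.218  0.175] [ 0.618 -0.195  0.185]
side 0.19 122 [ 0.556 -0.224  0.185] [ 0.624 -0.195  0.195]
side 0.2 142 [ 0.555 -0.228  0.195] [ 0.625 -0.194  0.205]
```

View pics/side7.png

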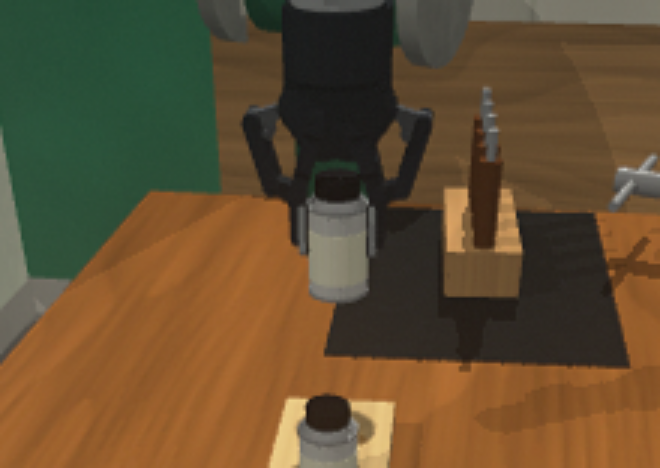

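View pics/top7.png

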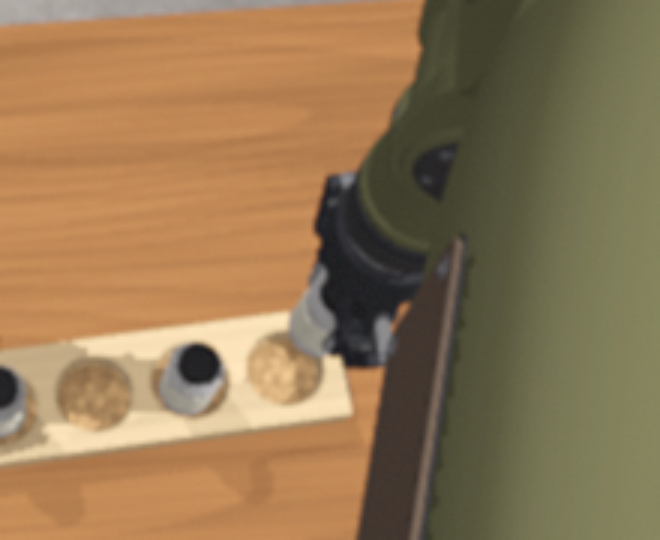

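```bash
python3 -m crank '[0.01,0.002,0.001,0,0,0,1, 0.04,0.004,0.0015,0,0,0,1, 0.07,0.004,0.0015,0,0,0,1, 0.09,0.004,0.0015,0,0,0,1, 0.10,0.004,0.0015,0,0,0,1, 0.105,0.004,0.0015,0,0,0,1, 0.105,0.004,0.0015,0,0,0,1, 0.105,0.004,0.0015,0,0,0,1]' 50
python3 - <<'E'
from g import *
from h import *
go((.5946,-.22,.0184,3.65))
for n in("top","side"):
  p=ctrl.get_image(n);P=cloud(p)
  c=proj(p,(.5946,-.22,.06)).astype(int)
  for z in(.05,.06,.07,.08,.09,.1):
    m=(np.hypot(P[...,0]-.5946,P[...,1]+.22)<.04)
    k=P[m&(abs(P[...,2]-z)<.005)]
    if len(k):print(n,z,len(k),k.min(0).round(3),k.max(0).round(3))
  cv2.imwrite(f"pics/{n}8.png",cv2.resize(p["pixels"][max(0,c[1]-60):c[1]+60,max(0,c[0]-70):c[0]+70,::-1],None,fx=4,fy=4,interpolation=2))
E
```

```text
clock: 11.6
tool_pos: [0.598, -0.2225, 0.0579]
orientation: [1.162, 1.237, -1.161]
contact_force: [0.3, -0.0, -1.4]
width: 0.512
t 11.6 pos [ 0.598  -0.2225  0.0579] yaw 3.67 tilt [ 0.002 -0.001 -1.   ] F [ 0.3 -0.  -1.4] w 0.512 q [-0.36  0.48 -0.17  0.92  0.    1.15]
(0.5946, -0.22, 0.0184, 3.65) shift [ 0.0395 -0.0033 -0.0027] turn_x 0.0
top 0.05 25 [ 0.575 -0.224  0.046] [ 0.612 -0.2    0.055]
top 0.06 16 [ 0.576 -0.218  0.055] [ 0.605 -0.2    0.064]
top 0.07 14 [ 0.577 -0.214  0.065] [ 0.608 -0.201  0.073]
top 0.08 25 [ 0.568 -0.218  0.075] [ 0.603 -0.2    0.085]
top 0.09 29 [ 0.564 -0.218  0.087] [ 0.632 -0.2    0.095]
top 0.1 34 [ 0.562 -0.222  0.096] [ 0.623 -0.201  0.105]
side 0.05 8 [ 0.574 -0.221  0.048] [ 0.578 -0.21   0.054]
side 0.06 16 [ 0.574 -0.222  0.056] [ 0.616 -0.206  0.065]
side 0.07 49 [ 0.574 -0.219  0.065] [ 0.616 -0.199  0.075]
side 0.08 66 [ 0.569 -0.217  0.075] [ 0.622 -0.197  0.085]
side 0.09 113 [ 0.561 -0.23   0.085] [ 0.631 -0.198  0.095]
side 0.1 111 [ 0.561 -0.228  0.095] [ 0.631 -0.198  0.105]
```

View pics/side8.png

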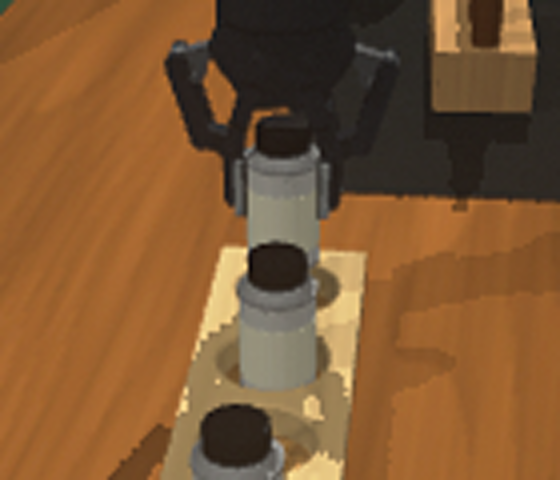

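View pics/top8.png

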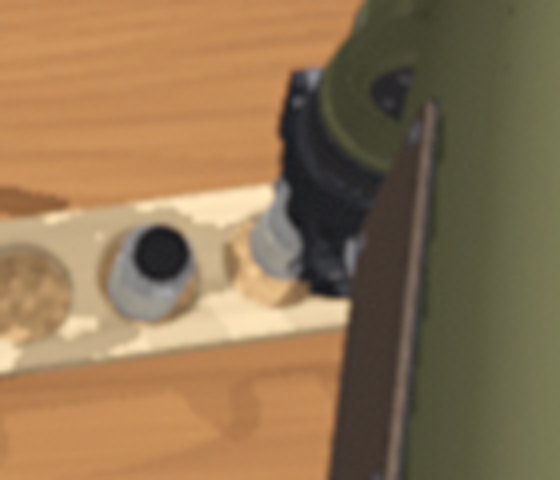

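```bash
python3 -m crank '[0.012,0,-0.001,0,0,0,1, 0.024,0,-0.001,0,0,0,1, 0.030,0,-0.001,0,0,0,1, 0.034,0,-0.001,0,0,0,1, 0.036,0,-0.001,0,0,0,1, 0.037,0,-0.001,0,0,0,1, 0.037,0,-0.001,0,0,0,1]' 50
python3 - <<'E'
from g import *
from h import *
go((.5946,-.22,.0184,3.65))
for n in("side",):
  p=ctrl.get_image(n);P=cloud(p)
  print(captop(P,proj(p,(.594,-.22,.1)),14,.09,.115))
  c=proj(p,(.5946,-.22,.06)).astype(int)
  cv2.imwrite(f"pics/{n}9.png",cv2.resize(p["pixels"][max(0,c[1]-60):c[1]+60,max(0,c[0]-70):c[0]+70,::-1],None,fx=4,fy=4,interpolation=2))
E
```

```text
clock: 12.4
tool_pos: [0.5972, -0.2213, 0.0199]
orientation: [1.162, 1.239, -1.162]
contact_force: [0.7, -0.6, -1.5]
width: 0.517
t 12.4 pos [ 0.5972 -0.2213  0.0199] yaw 3.67 tilt [ 0. -0. -1.] F [ 0.7 -0.6 -1.5] w 0.517 q [-0.35  0.52 -0.21  0.84  0.    1.15]
(0.5946, -0.22, 0.0184, 3.65) shift [ 0.0015 -0.0025 -0.0014] turn_x 0.0
(238, array([ 0.5919, -0.2133,  0.1008]), array([ 595.6, -217.9]), 35.7)
```

View pics/side9.png

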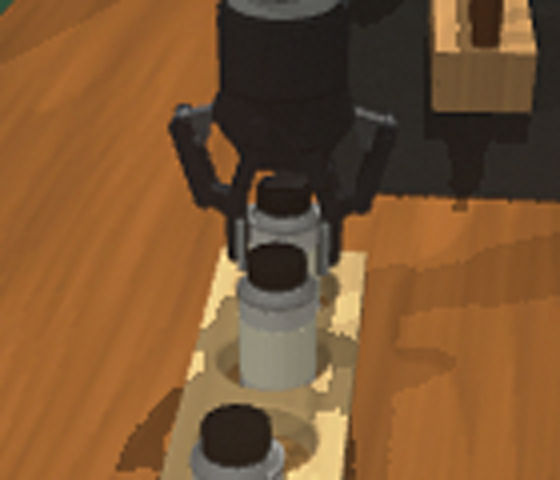

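```bash
python3 -m crank '[0.001,0,0,0,0,0,1, 0.002,0,0,0,0,0,1, 0.002,0,0,0,0,0,1]' 50
```

```text
clock: 12.75
tool_pos: [0.5974, -0.2213, 0.0185]
orientation: [1.162, 1.238, -1.162]
contact_force: [-1.1, 0.3, 2.4]
width: 0.517
```

```bash
python3 -m crank '[0,0,0,0,0,0,-0.1, 0,0,0,0,0,0,-0.3, 0,0,0,0,0,0,-1, 0,0,0,0,0,0,-1, 0,0,0,0,0,0,-1, 0,0,0,0,0,0,-1, 0,0,0,0,0,0,-1, -0.02,0,0,0,0,0,-1, -0.06,0,0,0,0,0,-1, -0.11,0,0,0,0,0,-1, -0.14,0,0,0,0,0,-1, -0.15,0,0,0,0,0,-1, -0.15,0,0,0,0,0,-1]' 20
python3 - <<'E'
from g import *
from h import *
go((.5959,.1916,.16,3.65))
for n in("side","top"):
  p=ctrl.get_image(n);P=cloud(p)
  print(captop(P,proj(p,(.594,-.22,.096)),14,.09,.102))
  for k,X in dict(A=(.5959,.1916,.09),S1=(.5785,.0255,.096),S2=(.586,-.136,.096)).items(): print(k,captop(P,proj(p,X),14,X[2]-.006,X[2]+.006))
  c=proj(p,(.59,-.15,.06)).astype(int)
  cv2.imwrite(f"pics/{n}10.png",cv2.resize(p["pixels"][max(0,c[1]-60):c[1]+60,max(0,c[0]-80):c[0]+80,::-1],None,fx=4,fy=4,interpolation=2))
E
```

```text
clock: 14.05
tool_pos: [0.5982, -0.2216, 0.1696]
orientation: [1.163, 1.236, -1.16]
contact_force: [0.5, 0.1, -0.5]
width: 1.001
t 14.05 pos [ 0.5982 -0.2216  0.1696] yaw 3.67 tilt [ 0.003 -0.001 -1.   ] F [ 0.5  0.1 -0.5] w 1.001 q [-0.35  0.4  -0.02  1.14  0.    1.15]
(0.5959, 0.1916, 0.16, 3.65) shift [ 0.0091  0.0241 -0.4126] turn_x 0.0
(107, array([ 0.595 , -0.216 ,  0.0961]), array([ 595.7, -220. ]), 17.2)
A (320, array([0.5947, 0.1949, 0.0908]), array([595.5, 192. ]), 17.5)
S1 (196, array([0.5776, 0.0292, 0.0965]), array([578.4,  25.7]), 17.5)
S2 (157, array([ 0.5864, -0.1466,  0.0956]), array([ 589.3, -168.8]), 50.1)
(157, array([ 0.5959, -0.2213,  0.0956]), array([ 596.6, -221.9]), 17.0)
A (158, array([0.5957, 0.1905, 0.0897]), array([596.4, 190.5]), 17.5)
S1 (157, array([0.5787, 0.0243, 0.0957]), array([579. ,  24.8]), 17.1)
S2 (158, array([ 0.5858, -0.1369,  0.096 ]), array([ 586.4, -137.2]), 17.1)
```

View pics/side10.png

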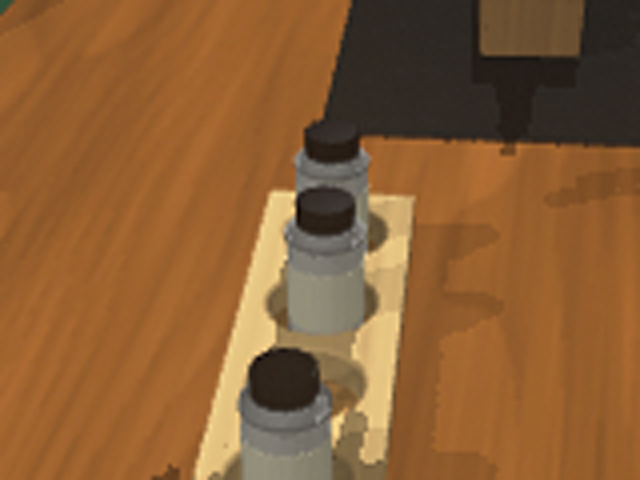

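View pics/top10.png

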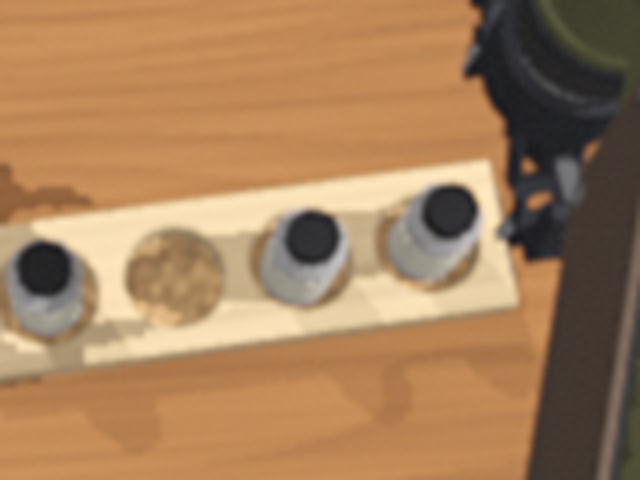

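Run:
```python
from g import *
from h import *
for n in("side","top"):
  p=ctrl.get_image(n);P=cloud(p)
  Q=P[(P[...,2]>.1)&(P[...,2]<.2)&(P[...,1]>.12)&(P[...,0]>.5)]
  print(n,Q.min(0).round(3),Q.max(0).round(3))
go((.5959,.1913,.15,3.65))
```

```text
side [0.726 0.179 0.1  ] [0.8   0.25  0.193]
top [0.726 0.176 0.1  ] [0.792 0.247 0.194]
t 14.25 pos [ 0.5957 -0.2207  0.1655] yaw 3.67 tilt [-0.003  0.001 -1.   ] F [-0.5  0.3  0.9] w 0.998 q [-0.35  0.4  -0.03  1.14 -0.    1.15]
(0.5959, 0.1913, 0.15, 3.65) shift [ 0.016   0.0266 -0.4112] turn_x 0.0
```

```bash
python3 -m crank '[0,0.002,-0.03,0,0,0,-1, 0,0.005,-0.08,0,0,0,-1, 0,0.009,-0.13,0,0,0,-1, 0,0.012,-0.18,0,0,0,-1, 0,0.015,-0.23,0,0,0,-1, 0,0.018,-0.28,0,0,0,-1, 0,0.021,-0.33,0,0,0,-1, 0,0.024,-0.37,0,0,0,-1, 0,0.026,-0.4,0,0,0,-1, 0.015,0.027,-0.411,0,0,0,-1, 0.015,0.027,-0.411,0,0,0,-1, 0.015,0.027,-0.411,0,0,0,-1, 0.015,0.027,-0.411,0,0,0,-1]' 40
python3 - <<'E'
from g import *
from h import *
go((.5965,.1913,.05,3.65),(.5965,.1913,.010,3.65))
p=ctrl.get_image("side");P=cloud(p)
print(captop(P,proj(p,(.5959,.1916,.09)),14))
m=(np.hypot(P[...,0]-.596,P[...,1]-.191)<.08)
for z in(.17,.18,.19,.2,.21,.22):
    k=P[m&(abs(P[...,2]-z)<.005)]
    if len(k):print(z,len(k),k.min(0).round(3),k.max(0).round(3))
E
```

```text
clock: 15.55
tool_pos: [0.5975, 0.189, 0.1524]
orientation: [1.162, 1.238, -1.164]
contact_force: [0.2, 0.3, 0.5]
width: 1.0
t 15.55 pos [0.5975 0.189  0.1524] yaw 3.57 tilt [-0.001 -0.001 -1.   ] F [0.2 0.3 0.5] w 1.0 q [ 0.31  0.39 -0.08  1.1  -0.    1.82]
(0.5965, 0.1913, 0.05, 3.65) shift [ 0.1024 -0.0008 -0.0024] turn_x -0.001
(0.5965, 0.1913, 0.01, 3.65) shift [ 0.1424 -0.0007 -0.0024] turn_x -0.001
(317, array([0.5948, 0.1947, 0.0908]), array([595.7, 192.3]), 17.4)
0.19 88 [0.541 0.181 0.186] [0.652 0.203 0.195]
0.2 146 [0.54  0.18  0.195] [0.652 0.204 0.205]
0.21 152 [0.54  0.18  0.205] [0.652 0.204 0.215]
0.22 145 [0.54  0.182 0.215] [0.653 0.204 0.225]
```

```bash
python3 -m crank '[0.03,-0.001,-0.002,0,0,0,-1, 0.07,-0.001,-0.002,0,0,0,-1, 0.10,-0.001,-0.002,0,0,0,-1, 0.12,-0.001,-0.002,0,0,0,-1, 0.135,-0.001,-0.002,0,0,0,-1, 0.141,-0.001,-0.002,0,0,0,-1, 0.141,-0.001,-0.002,0,0,0,-1, 0.141,-0.001,-0.002,0,0,0,-1]' 40
python3 - <<'E'
from g import *
from h import *
go((.5965,.1913,.010,3.65))
p=ctrl.get_image("side")
cv2.imwrite("pics/s11.png",cv2.resize(p["pixels"][140:330,130:330,::-1],None,fx=3,fy=3))
E
```

```text
clock: 16.4
tool_pos: [0.5976, 0.1926, 0.013]
orientation: [1.163, 1.238, -1.161]
contact_force: [-0.0, -0.2, -0.2]
width: 1.005
t 16.4 pos [0.5976 0.1926 0.013 ] yaw 3.64 tilt [ 0.002  0.001 -1.   ] F [-0.  -0.2 -0.2] w 1.005 q [ 0.31  0.51 -0.24  0.82 -0.    1.82]
(0.5965, 0.1913, 0.01, 3.65) shift [ 0.003  -0.0012  0.0013] turn_x -0.0
```

View pics/s11.png

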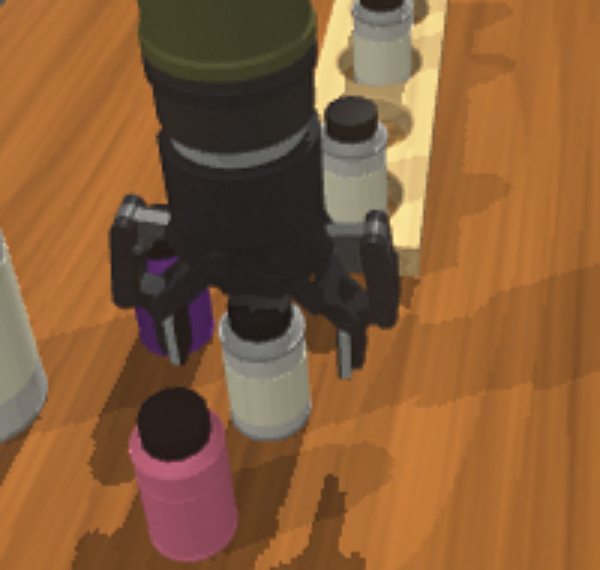

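The jaws straddle can A without touching pink or purple. Now I'll close and lift.

```bash
python3 -m crank '[0.002,-0.001,0.001,0,0,0,-0.5, 0.002,-0.001,0.001,0,0,0,0.5, 0.002,-0.001,0.001,0,0,0,1, 0.002,-0.001,0.001,0,0,0,1, 0.002,-0.001,0.001,0,0,0,1, 0.002,-0.001,0.001,0,0,0,1, 0.002,-0.001,0.001,0,0,0,1, 0.002,-0.001,0.001,0,0,0,1]' 50
python3 -m crank '[-0.01,0,0,0,0,0,1, -0.03,0,0,0,0,0,1, -0.06,0,0,0,0,0,1, -0.10,0,0,0,0,0,1, -0.13,0,0,0,0,0,1, -0.14,0,0,0,0,0,1, -0.14,0,0,0,0,0,1]' 50
python3 - <<'E'
from g import *
from h import *
go((.5844,-.0565,.15,3.65))
p=ctrl.get_image("side")
cv2.imwrite("pics/s12.png",cv2.resize(p["pixels"][80:330,130:330,::-1],None,fx=2.3,fy=2.3))
E
```

```text
clock: 17.25
tool_pos: [0.5961, 0.1917, 0.0104]
orientation: [1.163, 1.238, -1.161]
contact_force: [-0.8, -1.0, 6.2]
width: 0.516
clock: 17.95
tool_pos: [0.5966, 0.1919, 0.1513]
orientation: [1.164, 1.237, -1.16]
contact_force: [-0.1, -0.0, -1.5]
width: 0.513
t 17.95 pos [0.5966 0.1919 0.1513] yaw 3.67 tilt [ 0.003  0.001 -1.   ] F [-0.1 -0.  -1.5] w 0.513 q [ 0.31  0.39 -0.08  1.1   0.    1.82]
(0.5844, -0.0565, 0.15, 3.65) shift [ 0.001  -0.028   0.2471] turn_x 0.0
```

View pics/s12.png

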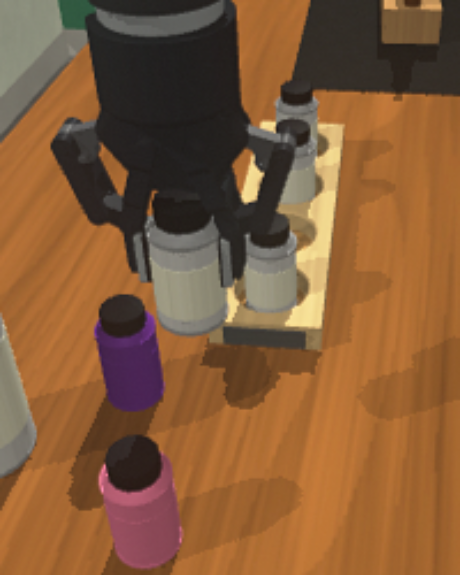

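```bash
python3 -m crank '[0,-0.002,0.02,0,0,0,1, 0,-0.007,0.06,0,0,0,1, 0,-0.011,0.1,0,0,0,1, 0,-0.016,0.14,0,0,0,1, 0,-0.02,0.18,0,0,0,1, 0,-0.024,0.215,0,0,0,1, 0,-0.027,0.24,0,0,0,1, 0,-0.028,0.247,0,0,0,1, 0,-0.028,0.247,0,0,0,1, 0,-0.028,0.247,0,0,0,1, 0,-0.028,0.247,0,0,0,1]' 50
python3 - <<'E'
from g import *
from h import *
go((.5844,-.0565,.06,3.65))
for n in("top","side"):
  p=ctrl.get_image(n);P=cloud(p)
  for z in(.14,.15,.16,.17,.18):
    m=(np.hypot(P[...,0]-.5844,P[...,1]+.0565)<.04)
    k=P[m&(abs(P[...,2]-z)<.005)]
    if len(k):print(n,z,len(k),k.min(0).round(3),k.max(0).round(3))
E
```

```text
clock: 19.1
tool_pos: [0.5833, -0.0555, 0.1492]
orientation: [1.161, 1.241, -1.161]
contact_force: [-0.2, -0.3, -1.4]
width: 0.521
t 19.1 pos [ 0.5833 -0.0555  0.1492] yaw 3.75 tilt [-0.001  0.001 -1.   ] F [-0.2 -0.3 -1.4] w 0.521 q [-0.1   0.32 -0.19  1.06  0.    1.41]
(0.5844, -0.0565, 0.06, 3.65) shift [0.0892 0.0011 0.0011] turn_x 0.002
side 0.14 33 [ 0.559 -0.055  0.141] [ 0.602 -0.031  0.145]
side 0.15 104 [ 0.559 -0.06   0.145] [ 0.602 -0.032  0.155]
side 0.16 102 [ 0.559 -0.055  0.155] [ 0.601 -0.03   0.165]
side 0.17 118 [ 0.553 -0.055  0.165] [ 0.609 -0.031  0.175]
side 0.18 170 [ 0.547 -0.065  0.175] [ 0.616 -0.031  0.185]
```

```bash
python3 -m crank '[0.01,0.002,0.001,0,0,0,1, 0.03,0.003,0.0015,0,0,0,1, 0.05,0.003,0.0015,0,0,0,1, 0.07,0.003,0.0015,0,0,0,1, 0.08,0.003,0.0015,0,0,0,1, 0.088,0.003,0.0015,0,0,0,1, 0.09,0.003,0.0015,0,0,0,1, 0.09,0.003,0.0015,0,0,0,1, 0.09,0.003,0.0015,0,0,0,1]' 50
python3 - <<'E'
from g import *
from h import *
go((.5844,-.0565,.0164,3.65))
for n in("top","side"):
  p=ctrl.get_image(n);P=cloud(p)
  for z in(.05,.06,.07,.08,.09):
    m=(np.hypot(P[...,0]-.5844,P[...,1]+.0565)<.035)
    k=P[m&(abs(P[...,2]-z)<.005)]
    if len(k):print(n,z,len(k),k.min(0).round(3),k.max(0).round(3))
  c=proj(p,(.585,-.05,.06)).astype(int)
  cv2.imwrite(f"pics/{n}13.png",cv2.resize(p["pixels"][max(0,c[1]-60):c[1]+60,max(0,c[0]-70):c[0]+70,::-1],None,fx=4,fy=4,interpolation=2))
E
```

```text
clock: 20.1
tool_pos: [0.5873, -0.0581, 0.0606]
orientation: [1.162, 1.238, -1.161]
contact_force: [-1.0, -0.0, -0.9]
width: 0.515
t 20.1 pos [ 0.5873 -0.0581  0.0606] yaw 3.67 tilt [ 0.001 -0.    -1.   ] F [-1.  -0.  -0.9] w 0.515 q [-0.1   0.4  -0.29  0.88  0.    1.41]
(0.5844, -0.0565, 0.0164, 3.65) shift [ 0.0442 -0.0029 -0.0018] turn_x 0.0
side 0.05 4 [ 0.565 -0.05   0.052] [ 0.57  -0.042  0.055]
side 0.06 47 [ 0.563 -0.06   0.055] [ 0.605 -0.037  0.065]
side 0.07 79 [ 0.563 -0.056  0.065] [ 0.605 -0.033  0.075]
side 0.08 83 [ 0.557 -0.056  0.075] [ 0.608 -0.034  0.085]
side 0.09 123 [ 0.551 -0.055  0.085] [ 0.618 -0.034  0.095]
```

View pics/side13.png

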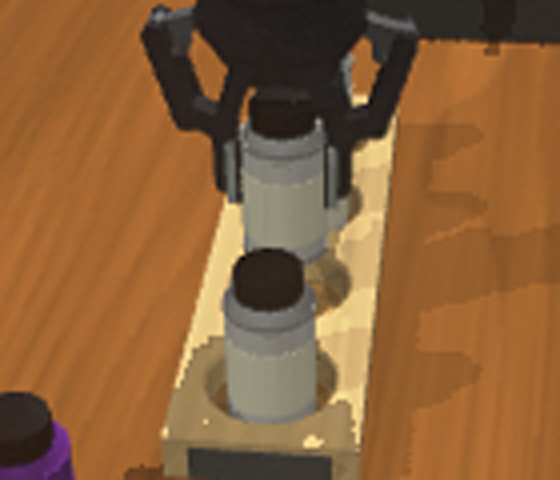

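View pics/top13.png

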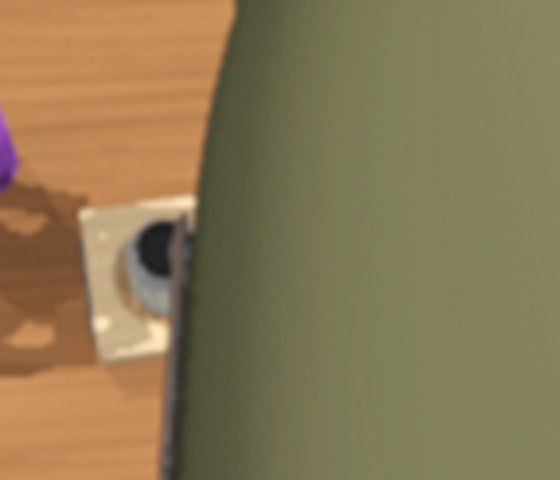

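```bash
python3 -m crank '[0.012,0,0,0,0,0,1, 0.024,0,0,0,0,0,1, 0.034,0,0,0,0,0,1, 0.040,0,0,0,0,0,1, 0.042,0,0,0,0,0,1, 0.042,0,0,0,0,0,1, 0.042,0,0,0,0,0,1]' 50
```

```text
clock: 20.9
tool_pos: [0.587, -0.0581, 0.0181]
orientation: [1.162, 1.238, -1.161]
contact_force: [-0.4, -0.0, -1.0]
width: 0.515
```

```bash
python3 -m crank '[0.001,0,0,0,0,0,1, 0.002,0,0,0,0,0,1, 0.002,0,0,0,0,0,1, 0.002,0,0,0,0,0,1]' 50
```

```text
clock: 21.3
tool_pos: [0.5871, -0.0581, 0.0164]
orientation: [1.162, 1.238, -1.161]
contact_force: [-0.8, -0.7, 3.4]
width: 0.522
```

Contact with the pocket floor is at the expected height. Release and retreat.

```bash
python3 -m crank '[0,0,0,0,0,0,-0.1, 0,0,0,0,0,0,-0.3, 0,0,0,0,0,0,-1, 0,0,0,0,0,0,-1, 0,0,0,0,0,0,-1, 0,0,0,0,0,0,-1, 0,0,0,0,0,0,-1, -0.02,0,0,0,0,0,-1, -0.06,0,0,0,0,0,-1, -0.11,0,0,0,0,0,-1, -0.15,0,0,0,0,0,-1, -0.19,0,0,0,0,0,-1, -0.2,0.0,0,0,0,0,-1, -0.2,-0.05,0,0,0,0,-1, -0.2,-0.1,0,0,0,0,-1, -0.2,-0.13,0,0,0,0,-1, -0.2,-0.13,0,0,0,0,-1, -0.2,-0.13,0,0,0,0,-1]' 20
python3 - <<'E'
from g import *
from h import *
go()
for n in("side","top"):
  p=ctrl.get_image(n);P=cloud(p)
  for k,X in dict(P2=(.596,-.221,.096),S2=(.586,-.136,.096),P1=(.585,-.0565,.096),S1=(.5785,.0255,.096)).items(): print(n,k,captop(P,proj(p,X)-[0,0],9,X[2]-.006,X[2]+.006))
  cv2.imwrite(f"pics/{n}14.png",cv2.resize(p["pixels"][100:250,180:400,::-1],None,fx=3.5,fy=3.5,interpolation=2))
E
```

```text
clock: 23.1
tool_pos: [0.4567, -0.0664, 0.2157]
orientation: [1.163, 1.238, -1.162]
contact_force: [0.2, 0.0, -0.5]
width: 1.0
t 23.1 pos [ 0.4567 -0.0664  0.2157] yaw 3.65 tilt [ 0.001  0.    -1.   ] F [ 0.2  0.  -0.5] w 1.0 q [-0.14  0.05 -0.36  1.16  0.    1.36]
side P2 (104, array([ 0.5948, -0.2162,  0.0962]), array([ 595.5, -219.4]), 16.8)
side S2 (126, array([ 0.5847, -0.1317,  0.0962]), array([ 585.5, -134.5]), 17.4)
side P1 (149, array([ 0.5848, -0.0532,  0.0965]), array([586.8, -56.9]), 17.8)
side S1 (183, array([0.578 , 0.029 , 0.0968]), array([578.5,  25.7]), 17.8)
top P2 None
top S2 None
top P1 (123, array([ 0.5849, -0.055 ,  0.0959]), array([585.2, -57.1]), 16.3)
top S1 (159, array([0.5785, 0.0243, 0.0957]), array([579.1,  24.5]), 17.0)
```

View pics/side14.png

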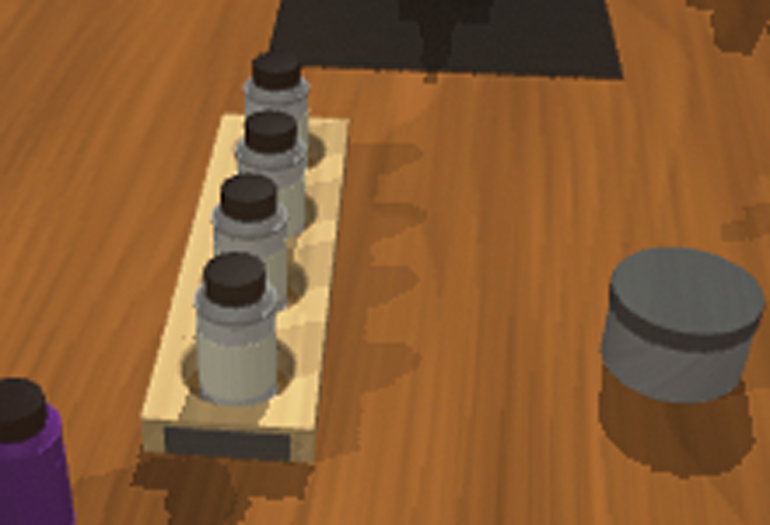

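View pics/top14.png

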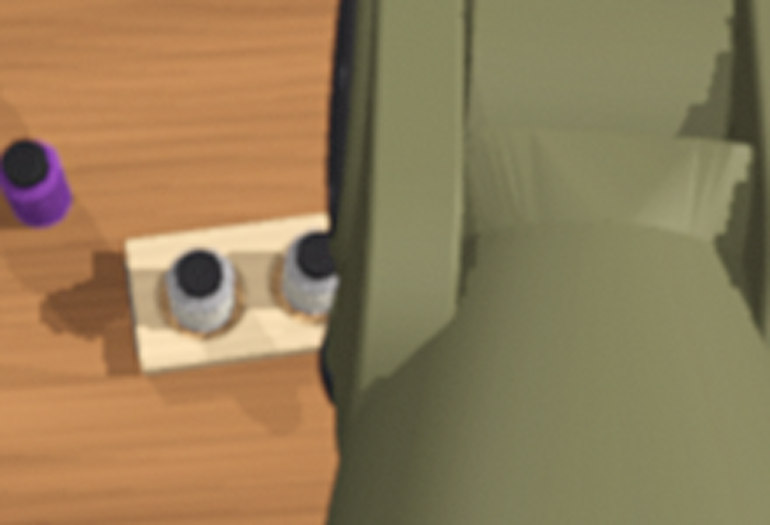

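All four cans stand upright, with cap tops at z≈0.096 (pocket floor 0.006 + 90 mm). The stocked ones are unmoved and the arm is clear.

```bash
python3 -c "
from bench import ctrl
print(ctrl.sign_off())"
```

```text
the job is handed in; nothing more can be done
None
```

I put the two bare-metal spare cans into the empty pockets (the end one at y = −123 mm and the inner one at y = +41 mm), left the pink and purple look-alikes alone, and handed the job in at about 23 s.

**Last checks:**
- **Seating:** the side camera puts all four cap tops at 0.096–0.097 m, which is the pocket floor plus 90 mm. Each new can touched its pocket floor at the expected height before I let go.
- **Stocked cans:** they are where they were, within 2 mm.
- **Arm:** it was clear of everything at hand-in.

**What disagreed or could not be checked:**
- **Tool height:** the robot reported its tool about 39 mm lower than the cameras showed. Because of that, my first grasp closed on a can's shoulder, pressing with about 9 N. The can did not move; I opened, corrected the height from the pictures and gripped it properly.
- **Camera offset:** the two cameras differ by about 2 mm in y, which the pocket clearance easily covers.
- **Blocked view:** in the last top view the arm hid the two pockets farthest to the right, so only the side camera confirms those. The can I placed in the end pocket did check out from above right after I released it.

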